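# Click the carrier plate home on the portion scale

### The arm

A 6-joint arm with a two-finger parallel gripper is mounted at the origin on the work surface. World frame = base frame: x ahead of the robot, y to its left, z up, the work surface at z = 0. Lengths are in m, angles in rad, forces in N, time in s.
With the tool pointing down it reaches from about 0.325 to 0.9 m from the base axis. Payload 6.1 kg.
Tool frame: the origin (TCP) lies on the front face of the gripper's body, between the roots of the fingers; the fingertips stand 70 mm ahead of it and the grasp point (between the pads) lies 51 mm ahead of it (arm.hold_point_z is the distance from the TCP to the grasp point, in m); z points along the fingers, y is the direction in which the jaws open and shut (so a half turn about z gives the same grasp; the last joint's range is limited). The gripper opens to 87 mm and grips with 3 to 60 N. Pads are 19 mm wide; open, the fingers measure 117 mm over their backs; the gripper's body (75 mm by 190 mm) begins 51 mm behind the grasp point.
Start: joints at [1.181, 0.22, 1.526, -0, 1.395, -0.126], TCP at [0.163, 0.603, 0.292] pointing down, gripper open.
Joint ranges: [-2.98, 2.98], [-0.91, 2.08], [0.09, 2.57], [-1.24, 4.39], [0.2, 2.65], [-2.68, 2.68]. Speed limits (rad/s): [2.57, 2.57, 3.01, 3.14, 3.14, 3.14].

### API

Orientations are given as a unit quaternion [x, y, z, w].
In Python, from bench import arm, optics gives the robot as it stands.
- The arm moves only by the shell command python3 -m handwheel 'ROWS'. ROWS is a JSON object of lists of equal length, an entry for each row: "dr": the turn, a rotation vector about the tool's x, y, z in rad, a list of three; "travel": the shift along the tool's x, y, z in cm, a list of three; "jaw": the gripper's target within -1 to 1 (shut at 1, half-way at 0, fully open at -1). In form: {"dr": [[ax, ay, az], ...], "travel": [[tx, ty, tz], ...], "jaw": [jaw, ...]}. A call has 1 to 5 rows; each row is the pose to reach, as a shift and turn from the pose commanded when the call began, along the tool's axes at that moment; what a row does not reach only later rows make up. A row lasts 1/8 s, in which the tool goes at most 62.5 mm and 10.7 degrees, less where a joint would pass 70% of its speed; a pose out of reach is approached as far as the arm can. A call with a gripper value outside its range is refused whole. The fingers move at their own pace and stop on an object; the grip force is fixed at half the most. Time passes only in rows, so rows that repeat a pose let the fingers close. It gives the time, the measured TCP pose, the force and the opening at its end, in the units of the state.
- arm.get_obs(): the state, without advancing time (a new reading comes with each control period).
- optics.grab_frame(name): name is "scene" or "side" or "wrist"; returns a dict with "frame" (384x512x3 uint8, red, green, blue), "depth" (384x512 float32, m along the optical axis (not along the pixel's ray), 0 where there is no reading), "intrinsics" (3x3 intrinsics, pixels), "dist_coeffs" ([k1, k2, p1, p2, k3] as OpenCV has them; the pictures are not rectified), "xyz" and "rotation" of the camera in the world; the wrist camera has in their place "hand_eye" (4x4, takes a point from camera to tool coordinates, whose origin is the TCP and whose axes are the flange's). Camera axes: x right, y up, looking along -z (the intrinsics and any distortion apply to the point x, -y, -z); pixel columns grow to the right and rows downward; lengths in m; the calibration is good to about 2 mm. A picture is of the moment at which its call begins: read the wrist's pose just before it.
- arm.job_done(): hands the job in, once; it reports no verdict.
The state is a dict: "t": time; "q": joint angles; "joint_vel": joint speeds; "effort": joint torques, N m; "position": TCP position; "ee_rot": TCP orientation; "wrist_force": force on the tool from outside, world axes, zero at the start; "torque": the same for the moment, N m; "finger_gap": finger opening in m.
Only numpy, scipy, OpenCV 4.12 (cv2) and the standard library are available. Lean on these libraries where they do the work, as an engineer would, in place of code of your own. Each camera call takes 0.05 s, during which the arm holds its last target.

### The job

The portion scale has been washed: take its steel carrier plate off the green board by the black fin and put it back on the scale's three balls, red mark over red mark. Press it gently down past the two spring catches until they pull it fully home, level and settled on all three balls, then let go. Feel your way, for pushing with more than about 15 N (1.5 kg) ruins the load cell, and leave the other things on the counter alone.

Things in the scene. Friction and masses are not known exactly. Their poses are not given: they have to be found in the camera images.
- plate: Lift-off steel carrier plate, about 0.45 kg, lying on the green board: sheet 170 (x) by 150 (y) by 4 mm, top face 19 mm above the origin. Below it three 90-degree V channels, mouths down, run outward from the middle, centred at (-52, 0), (26, 45), (26, -45) mm; apexes 13 mm up, mouths 26 mm wide. Origin: middle of the underside (level of the channel mouths), z up
- fin (a point): Grip point in the black upright fin on the middle of the plate, 44 mm above the plate's origin. The fin is 70 mm long (plate x), 12 mm thick (plate y: grip across it) and spans 19 to 64 mm above the plate's origin
- red_mark (a point): Red mark on the plate's top face at its -x end, 70 mm from the middle; goes over the red ball
- rod_l (a point): Middle of the rolled rod (10 mm thick, 140 mm long along x) at the plate's +y edge, 78 mm from the middle, 17 mm above the plate's origin; the same rod runs along the -y edge. The catches snap over these rods
- scale: Fixed white portion scale, housing 210 (x) by 200 (y) by 50 mm high, display on its -x side. Origin: middle of the housing's underside, z up. On a height-adjustable column on top stands the locator unit (pose not reported): three polished 16 mm steel balls matching the plate's channels, the one marked red towards -x, so plate x lies along scale x; spring catches at its +y and -y ends
- seat_mid (a point): Point 108 mm above the scale's origin where the plate's origin would be when fully home if the locator unit stood at its middle adjustment. The unit stands firm but was re-adjusted: it, and the true seat with it, is up to 3 mm off along scale x and y and up to 25 mm higher or lower, not turned. Find it by feel: pushing with much over 15 N ruins the load cell
- catch_l (a joint): Blue spring catch with a 12 mm steel ball nose at the +y end of the locator unit; reads m pushed outward: 0 with no plate, up to about 0.004 (more if off-centre) as the rod passes the nose, 0.002 to 0.003 with the plate home (nose over the rod). Spring 4.5 N at 0, 600 N/m
- catch_r (a joint): Same catch at the -y end, pushed outward to -y. Going down, the plate meets the catches about 12 mm above home; pushing past takes up to about 12 N besides its weight. From 4 mm above home they pull it down, about 5 N in all. Sideways force on the plate (from catches, then balls) points towards the true seat; left free to shift, it centres itself on the balls
- seat_pin (a joint): Green spring pin (10 mm thick) in the middle of the three balls that the plate's underside presses down; reads m pressed: 0 with no plate, it is first touched 5.7 mm above home, and reads about 0.0057 (within 0.001) when the plate is fully home on all three balls. Force under 1 N
- board: Green cutting board, 260 by 200 by 12 mm thick, fixed; origin under its middle
- cup: Bystander: small white cup, 68 mm wide, 50 mm high; origin under its middle
- squeeze: Bystander: yellow squeeze bottle with red cap, 56 mm wide, 150 mm high; origin under its middle
- pan: Bystander: empty steel topping pan, 120 by 90 by 65 mm high; origin under its middle

How it is judged:
By the outcome, as a careful person would: the job done as asked, in the order asked, and still so for the second after the job is handed in, with the robot touching nothing.
It also fails if it takes over 64 s, if anything falls off the work surface, if the arm or the gripper's body presses on something with over 40 N, if the wrist force passes 120 N, or if a joint passes its speed limit or range.

## Working session

There is one attempt and no reset: what is moved stays moved. The work goes in short steps, Python scripts to look and compute and a shell command to move; the robot and the scene stay as the last step left them, time stands still between calls to the robot, and variables do not carry over. Pictures are saved under pics/ and viewed, and the job is handed in when it is done.

```bash
mkdir -p pics; ls
cat > h.py <<'E'
import numpy as np, cv2
from bench import arm, optics
from scipy.spatial.transform import Rotation as R
def save(name,fn):
    o=arm.get_obs(); f=optics.grab_frame(name); cv2.imwrite('pics/'+fn,f['frame'][:,:,::-1]); 
    np.savez('pics/'+fn+'.npz',pos=o['position'],rot=o['ee_rot'],**{k:v for k,v in f.items()}); return f,o
E
python3 - <<'E'
from h import *
print(arm.get_obs())
for n in ['scene','side','wrist']:
    f,o=save(n,n+'0.png'); print(n,{k:v for k,v in f.items() if k not in('frame','depth')})
E
```

```text
pics
{'t': 0.0, 'q': array([ 1.18089343e+00,  2.21246024e-01,  1.52758988e+00,  1.03598168e-05,
        1.39468672e+00, -1.26103481e-01]), 'joint_vel': array([ 0.0008498 ,  0.00046941,  0.00189206,  0.00037139, -0.00105498,
        0.00010907]), 'effort': array([-1.46384864e-03, -4.94628024e+01, -3.87362587e+01,  6.97486033e-02,
        5.78108802e-02, -1.45695021e-04]), 'position': array([0.16279027, 0.60293564, 0.29113603]), 'ee_rot': array([ 1.31518427e-01,  9.91313256e-01, -9.31748652e-04, -2.51147531e-04]), 'wrist_force': array([0.59373458, 0.70517407, 0.09358065]), 'torque': array([ 0.03739793, -0.00597964, -0.00837503]), 'finger_gap': 0.08702304692331791}
scene {'intrinsics': array([[475.89652458,   0.        , 253.29038392],
       [  0.        , 475.89652458, 176.3898515 ],
       [  0.        ,   0.        ,   1.        ]]), 'dist_coeffs': array([0.03746495, 0.        , 0.        , 0.        , 0.        ]), 'xyz': array([ 1.28849493, -0.56173025,  1.22936597]), 'rotation': array([0.29743093, 0.13938696, 0.41763848, 0.84716245])}
side {'intrinsics': array([[365.03424604,   0
[... 262 characters left out ...]
48893]), 'rotation': array([-0.03744854,  0.40452398,  0.91161619, -0.06256093])}
wrist {'intrinsics': array([[268.37462072,   0.        , 257.79782986],
       [  0.        , 268.37462072, 185.84070222],
       [  0.        ,   0.        ,   1.        ]]), 'dist_coeffs': array([-0.05981997,  0.        ,  0.        ,  0.        ,  0.        ]), 'hand_eye': array([[ 5.19448479e-04,  9.60166983e-01,  2.79426366e-01,
         7.61723590e-02],
       [ 9.99999846e-01, -5.53512472e-04,  4.30023896e-05,
         4.40423976e-04],
       [ 1.95955453e-04,  2.79426301e-01, -9.60167123e-01,
        -9.26793227e-02],
       [ 0.00000000e+00,  0.00000000e+00,  0.00000000e+00,
         1.00000000e+00]])}
```

View pics/scene0.png

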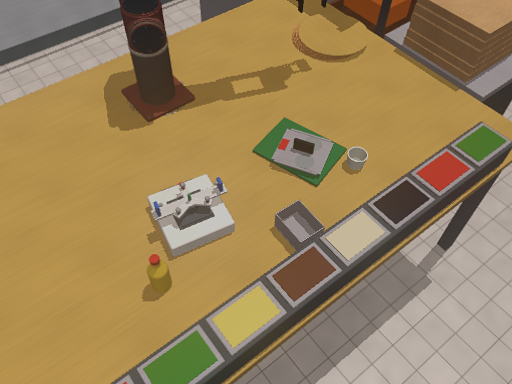

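View pics/side0.png

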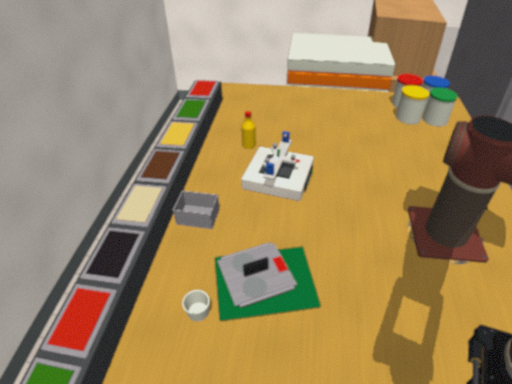

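View pics/wrist0.png

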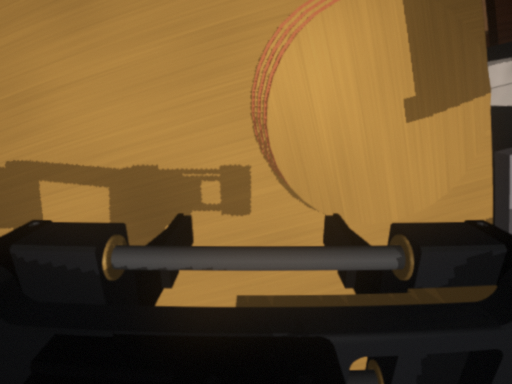

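The scene view shows the plate on the green board at about (303,150), with its red mark near (284,144). The scale is at (190,213), with the catches at (157,207) and (220,183). Next I'll localise these in both fixed views.

```bash
cat >> h.py <<'E'
def load(fn): return np.load('pics/'+fn+'.npz')
def campose(d):
    if 'xyz' in d: return R.from_quat(d['rotation']).as_matrix(), np.array(d['xyz'])
    Rt=R.from_quat(d['rot']).as_matrix(); H=d['hand_eye']
    return Rt@H[:3,:3], Rt@H[:3,3]+d['pos']
def rays(d,uv):
    n=cv2.undistortPoints(np.array(uv,float).reshape(-1,1,2),d['intrinsics'],d['dist_coeffs']).reshape(-1,2)
    return np.c_[n[:,0],-n[:,1],-np.ones(len(n))]
def onplane(d,uv,z):
    Rc,c=campose(d); v=rays(d,uv)@Rc.T; return c+v*((z-c[2])/v[:,2])[:,None]
def bydepth(d,uv):
    Rc,c=campose(d); uv=np.array(uv).reshape(-1,2); z=d['depth'][uv[:,1].astype(int),uv[:,0].astype(int)]
    return c+(rays(d,uv)*z[:,None])@Rc.T
def cloud(d):
    h,w=d['depth'].shape; u,v=np.meshgrid(range(w),range(h)); return bydepth(d,np.c_[u.ravel(),v.ravel()]).reshape(h,w,3)
def tri(d1,p1,d2,p2):
    R1,c1=campose(d1);R2,c2=campose(d2); a=(rays(d1,[p1])@R1.T)[0]; b=(rays(d2,[p2])@R2.T)[0]
    s=np.linalg.lstsq(np.c_[a,-b],c2-c1,rcond=None)[0]; A=c1+s[0]*a; B=c2+s[1]*b; return (A+B)/2,np.linalg.norm(A-B)
def comps(m,mn=8):
    n,l,st,ce=cv2.connectedComponentsWithStats(m.astype(np.uint8)); return [(i,st[i].tolist(),ce[i].round(1).tolist()) for i in range(1,n) if st[i][4]>=mn],l
E
python3 - <<'E'
from h import *
for n in ['scene0.png','side0.png']:
    d=load(n); P=cloud(d); hsv=cv2.cvtColor(d['frame'],cv2.COLOR_RGB2HSV); ok=(P[...,0]>.2)&(P[...,0]<.95)&(np.abs(P[...,1])<.6)&(d['depth']>0)&(P[...,2]<.3)&(P[...,2]>-.02)
    H,S,V=[hsv[...,i] for i in range(3)]
    for nm,m in dict(green=(H>50)&(H<85)&(S>100),red=((H<6)|(H>172))&(S>150),blue=(H>100)&(H<130)&(S>100),dark=(V<50),yellow=(H>22)&(H<32)&(S>200), grey=(S<40)).items():
        c,l=comps(m&ok)
        for i,st,ce in c:
            q=P[l==i]; print(n[:5],nm,st,ce,np.median(q,0).round(3),q.min(0).round(3),q.max(0).round(3))
for n,(x,y,w,h) in {'scene0.png':(140,110,240,200),'side0.png':(160,100,180,230)}.items():
    im=cv2.imread('pics/'+n)[y:y+h,x:x+w]; k=min(800/w,600/h); cv2.imwrite('pics/c_'+n,cv2.resize(im,None,fx=k,fy=k,interpolation=2))
E
```

```text
scene green [253, 118, 67, 42, 704] [276.7, 137.4] [0.444 0.203 0.01 ] [0.389 0.113 0.002] [0.529 0.341 0.019]
scene green [298, 143, 48, 42, 401] [328.3, 162.4] [0.639 0.289 0.01 ] [0.587 0.165 0.002] [0.683 0.366 0.019]
scene red [278, 139, 11, 11, 75] [283.0, 144.0] [0.497 0.197 0.03 ] [0.478 0.172 0.023] [0.518 0.222 0.036]
scene red [417, 152, 48, 35, 830] [440.2, 168.9] [0.916 0.464 0.106] [0.879 0.393 0.098] [0.95  0.544 0.113]
scene red [150, 254, 9, 9, 62] [153.9, 258.5] [ 0.679 -0.391  0.149] [ 0.666 -0.402  0.144] [ 0.69  -0.38   0.154]
scene blue [217, 177, 5, 7, 17] [219.0, 180.1] [ 0.562 -0.109  0.133] [ 0.55  -0.112  0.129] [ 0.575 -0.103  0.138]
scene blue [154, 202, 5, 7, 21] [155.8, 205.1] [ 0.528 -0.299  0.132] [ 0.514 -0.303  0.128] [ 0.539 -0.295  0.136]
scene grey [272, 129, 62, 46, 1530] [303.9, 152.5] [0.573 0.227 0.029] [0.439 0.127 0.01 ] [0.666 0.338 0.072]
scene grey [118, 141, 356, 243, 4649] [291.3, 263.1] [ 0.877 -0.017  0.101] [ 0.717 -0.6   -0.006] [0.95  0.596 0.114]
scene grey [348, 147, 20, 15, 105] [356.3, 155.5] [0.68  0.364 0.043] [ 0.658  0.32 
[... 1819 characters left out ...]
  0.349 0.114]
side0 dark [244, 259, 23, 16, 225] [255.2, 266.6] [0.559 0.239 0.065] [0.532 0.22  0.041] [0.586 0.255 0.079]
side0 yellow [242, 119, 13, 30, 334] [248.2, 133.6] [ 0.671 -0.37   0.071] [ 0.649 -0.39   0.006] [ 0.699 -0.357  0.126]
side0 grey [46, 95, 172, 289, 9987] [140.4, 253.6] [0.861 0.247 0.097] [ 0.714 -0.599  0.   ] [0.95  0.6   0.114]
side0 grey [242, 138, 71, 62, 2592] [278.4, 172.0] [ 0.532 -0.16   0.051] [ 0.423 -0.316  0.006] [ 0.656 -0.086  0.137]
side0 grey [218, 243, 78, 64, 2978] [254.2, 275.2] [0.561 0.248 0.032] [0.452 0.13  0.01 ] [0.669 0.34  0.079]
side0 grey [183, 290, 26, 30, 581] [196.4, 304.4] [0.693 0.342 0.028] [0.657 0.32  0.001] [0.722 0.387 0.054]
```

View pics/c_scene0.png

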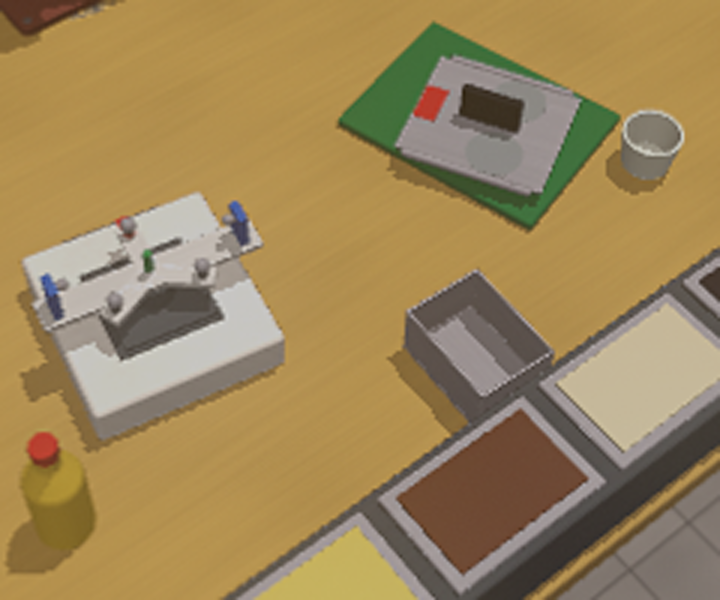

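View pics/c_side0.png

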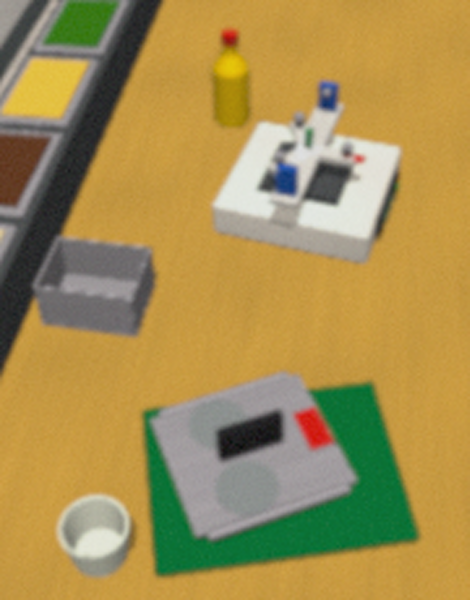

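```bash
cat >> h.py <<'E'
def plan(p,yaw_y):  # target TCP world pos, tool y angle in world (deg), tool straight down
    o=arm.get_obs(); Rt=R.from_quat(o['ee_rot']); a=np.radians(yaw_y)
    y=np.array([np.cos(a),np.sin(a),0]); z=np.array([0,0,-1.]); T=R.from_matrix(np.c_[np.cross(y,z),y,z])
    print('t',round(o['t'],2),'travel_cm',(Rt.inv().apply(np.array(p)-o['position'])*100).round(2),'dr',(Rt.inv()*T).as_rotvec().round(4),'pos',o['position'].round(4),'F',o['wrist_force'].round(2),'gap',round(o['finger_gap'],4))
E
python3 -c "
from h import *
plan([.593,.258,.29],122)"
```

```text
t 0.15 travel_cm [-50.53 -22.09   0.16] dr [-1.300e-03 -8.000e-04 -8.223e-01] pos [0.1628 0.603  0.2914] F [-0.13 -0.31 -0.11] gap 0.0872
```

```bash
python3 -m handwheel '{"dr":[[0,0,-0.09],[0,0,-0.18],[0,0,-0.27],[0,0,-0.36],[0,0,-0.45]],"travel":[[-5,-2.2,0],[-10.5,-4.6,0],[-16,-7,0],[-21.5,-9.4,0],[-27,-11.8,0]],"jaw":[-1,-1,-1,-1,-1]}'; python3 -c "
from h import *
plan([.593,.258,.29],122)"
```

```text
t: 0.78
position: [0.394, 0.4176, 0.2921]
ee_rot: [-0.095, 0.996, -0.0, -0.0]
wrist_force: [0.7, 1.0, 0.6]
finger_gap: 0.0873
t 0.78 travel_cm [-16.54 -19.42   0.21] dr [ 0.000e+00 -1.000e-04 -3.692e-01] pos [0.394  0.4176 0.2921] F [0.7  0.99 0.62] gap 0.0873
```

```bash
python3 -m handwheel '{"dr":[[0,0,-0.08],[0,0,-0.17],[0,0,-0.26],[0,0,-0.35],[0,0,-0.37]],"travel":[[-4,-4.6,0],[-8,-9.2,0],[-12,-14,0],[-16,-18.6,0],[-16.5,-19.4,0]],"jaw":[-1,-1,-1,-1,-1]}';python3 -m handwheel '{"dr":[[0,0,0],[0,0,0]],"travel":[[0,0,0],[0,0,0]],"jaw":[-1,-1]}'
python3 - <<'E'
from h import *
save('wrist','w1.png'); plan([.593,.258,.29],122)
E
```

```text
t: 1.4
position: [0.5934, 0.2557, 0.2914]
ee_rot: [-0.273, 0.962, -0.0, -0.0]
wrist_force: [-0.4, 0.1, 0.2]
finger_gap: 0.0869
t: 1.65
position: [0.5898, 0.2601, 0.2921]
ee_rot: [-0.275, 0.961, 0.0, -0.0]
wrist_force: [-0.4, 0.4, -0.6]
finger_gap: 0.0871
t 1.7 travel_cm [-0.15 -0.37  0.22] dr [ 0.0005 -0.0003 -0.0009] pos [0.5898 0.2603 0.2922] F [-0.13 -0.01 -0.11] gap 0.087
```

View pics/w1.png

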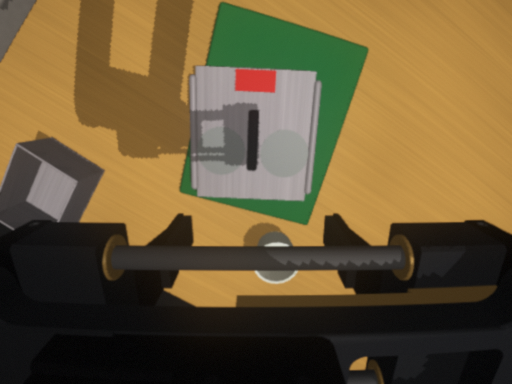

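The plate is centred ahead of the jaws: fin at about (253,140), red mark at (256,80). Next I'll measure its pose.

Run:
```python
from h import *
d=load('w1.png'); hsv=cv2.cvtColor(d['frame'],cv2.COLOR_RGB2HSV); H,S,V=[hsv[...,i] for i in range(3)]
P=cloud(d)
for nm,m in dict(dark=(V<60)&(np.indices(V.shape)[0]<200),red=((H<6)|(H>172))&(S>150)).items():
    c,l=comps(m,100)
    for i,st,ce in c:
        q=P[l==i]; r=cv2.minAreaRect(np.argwhere(l==i)[:,::-1].astype(np.float32)); print(nm,st,ce,r, np.median(q,0).round(4))
        box=cv2.boxPoints(r); z=.076 if nm=='dark' else .031
        w=onplane(d,box,z); print(w.round(4).tolist(), w.mean(0).round(4))
# plate top cloud
m=(np.abs(P[...,2]-.031)<.006)&(S<60)&(np.indices(V.shape)[0]<215)
c,l=comps(m,2000)
for i,st,ce in c:
    q=P[l==i]; r=cv2.minAreaRect(q[:,:2].astype(np.float32)*1000); print('plate',st,r,np.median(q[:,2]))
m=P[...,2]>.068; m&=(np.indices(V.shape)[0]<200); c,l=comps(m,50)
for i,st,ce in c: q=P[l==i]; print('high',st,cv2.minAreaRect(q[:,:2].astype(np.float32)*1000),np.median(q[:,2]))
g=(H>50)&(H<85)&(S>100); print('board z',np.median(P[g][:,2]))
```

```text
dark [247, 110, 11, 60, 536] [252.2, 139.5] ((252.23306274414062, 139.50778198242188), (9.228208541870117, 59.10051727294922), 1.9091525077819824) [0.5577 0.2327 0.0758]
[[0.5907, 0.2453, 0.076], [0.532, 0.2122, 0.076], [0.5269, 0.2211, 0.076], [0.5852, 0.2547, 0.076]] [0.5587 0.2333 0.076 ]
red [236, 69, 40, 23, 814] [255.1, 80.2] ((255.1072235107422, 80.1412353515625), (39.09599685668945, 20.887523651123047), 2.6025619506835938) [0.4983 0.1993 0.0321]
[[0.521, 0.1839, 0.031], [0.4992, 0.1723, 0.031], [0.4755, 0.2142, 0.031], [0.4969, 0.2266, 0.031]] [0.4982 0.1992 0.031 ]
plate [190, 66, 132, 135, 14550] ((559.0843505859375, 234.05091857910156), (169.67840576171875, 164.9524383544922), 29.293750762939453) 0.03130285690542364
high [246, 110, 13, 60, 620] ((558.1619873046875, 232.57473754882812), (69.70455169677734, 12.0235013961792), 29.289630889892578) 0.07567675695894682
board z 0.012204924502830478
```

```bash
python3 -c "
from h import *
plan([.5588,.2335,.107],119.4)"
```

```text
t 1.7 travel_cm [ 4.04 -0.65 18.52] dr [ 0.0005 -0.0003  0.0445] pos [0.5898 0.2603 0.2922] F [-0.13 -0.01 -0.11] gap 0.087
```

```bash
python3 -m handwheel '{"dr":[[0,0,0.02],[0,0,0.0445],[0,0,0.0445],[0,0,0.0445],[0,0,0.0445]],"travel":[[3,-0.5,3],[4.04,-0.65,8],[4.04,-0.65,12],[4.04,-0.65,12],[4.04,-0.65,12]],"jaw":[-1,-1,-1,-1,-1]}';python3 -c "
from h import *
plan([.5588,.2335,.107],119.4)"
```

```text
t: 2.33
position: [0.5606, 0.2332, 0.1742]
ee_rot: [-0.254, 0.967, 0.0, 0.001]
wrist_force: [0.3, -0.5, 0.3]
finger_gap: 0.0867
t 2.33 travel_cm [0.16 0.12 6.72] dr [-0.0005  0.0023 -0.0002] pos [0.5606 0.2332 0.1742] F [ 0.33 -0.53  0.3 ] gap 0.0867
```

```bash
python3 -m handwheel '{"dr":[[0,0,0],[0,0,0],[0,0,0],[0,0,0],[0,0,0]],"travel":[[0.1,0.1,2],[0.1,0.1,4],[0.1,0.1,6],[0.1,0.1,6.7],[0.1,0.1,6.7]],"jaw":[-1,-1,-1,-1,-1]}';python3 -c "
from h import *
plan([.5588,.2335,.107],119.4); save('wrist','w2.png')"
```

```text
t: 2.95
position: [0.5582, 0.2323, 0.1041]
ee_rot: [-0.253, 0.967, -0.0, -0.001]
wrist_force: [0.8, 0.4, -0.1]
finger_gap: 0.0872
t 2.95 travel_cm [-0.12  0.08 -0.29] dr [ 0.0005 -0.0019 -0.0016] pos [0.5582 0.2323 0.1041] F [ 0.83  0.43 -0.05] gap 0.0872
```

View pics/w2.png

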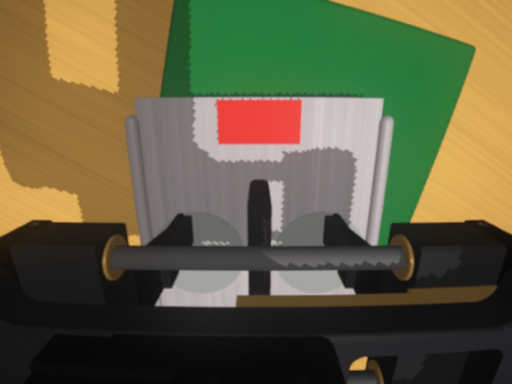

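The fin, at column 258, lies between the fingers. I'll come up 3 mm and close.

```bash
python3 -m handwheel '{"dr":[[0,0,0],[0,0,0],[0,0,0],[0,0,0],[0,0,0]],"travel":[[-0.1,0.08,-0.3],[-0.1,0.08,-0.3],[-0.1,0.08,-0.3],[-0.1,0.08,-0.3],[-0.1,0.08,-0.3]],"jaw":[-1,-1,0,0.7,1]}';python3 -m handwheel '{"dr":[[0,0,0],[0,0,0],[0,0,0],[0,0,0],[0,0,0]],"travel":[[0,0,0],[0,0,0],[0,0,0],[0,0,0],[0,0,0]],"jaw":[1,1,1,1,1]}';python3 -c "
from h import *
plan([.5588,.2335,.107],119.4)"
```

```text
t: 3.62
position: [0.5591, 0.2337, 0.1083]
ee_rot: [-0.253, 0.967, 0.0, -0.0]
wrist_force: [0.0, -0.5, 0.8]
finger_gap: 0.0647
t: 4.25
position: [0.5592, 0.2336, 0.1082]
ee_rot: [-0.253, 0.967, -0.0, -0.0]
wrist_force: [0.3, 0.8, -0.3]
finger_gap: 0.0151
t 4.25 travel_cm [0.04 0.   0.12] dr [-0.     -0.0001 -0.0014] pos [0.5592 0.2336 0.1082] F [ 0.32  0.8  -0.26] gap 0.0151
```

```bash
python3 -m handwheel '{"dr":[[0,0,0],[0,0,0],[0,0,0],[0,0,0],[0,0,0]],"travel":[[0,0,0],[0,0,0],[0,0,0],[0,0,0],[0,0,0]],"jaw":[1,1,1,1,1]}';python3 -c "
from h import *
plan([.5588,.2335,.107],119.4)"
```

```text
t: 4.88
position: [0.5592, 0.2337, 0.1082]
ee_rot: [-0.253, 0.967, 0.0, 0.0]
wrist_force: [0.2, 0.3, -0.4]
finger_gap: 0.0115
t 4.88 travel_cm [0.04 0.   0.12] dr [ 0.      0.     -0.0014] pos [0.5592 0.2337 0.1082] F [ 0.24  0.33 -0.39] gap 0.0115
```

```bash
python3 -m handwheel '{"dr":[[0,0,0],[0,0,0],[0,0,0],[0,0,0],[0,0,0]],"travel":[[0,0,-1],[0,0,-3],[0,0,-7],[0,0,-12],[0,0,-17]],"jaw":[1,1,1,1,1]}';python3 -m handwheel '{"dr":[[0,0,0],[0,0,0]],"travel":[[0,0,0],[0,0,0]],"jaw":[1,1]}';python3 - <<'E'
from h import *
plan([.5588,.2335,.107],119.4)
save('scene','s3.png'); save('wrist','w3.png')
d=load('scene0.png'); d2=load('side0.png')
for n in ['scene0.png','side0.png']:
    d=load(n); P=cloud(d); hsv=cv2.cvtColor(d['frame'],cv2.COLOR_RGB2HSV)
    m=(np.abs(P[...,2]-.05)<.004)&(P[...,0]>.4)&(P[...,0]<.68)&(P[...,1]<-.05)&(P[...,1]>-.35)
    q=P[m]; print(n,cv2.minAreaRect(q[:,:2].astype(np.float32)*1000),np.median(q[:,2]),m.sum())
E
```

```text
t: 5.5
position: [0.5589, 0.2336, 0.2811]
ee_rot: [-0.253, 0.967, 0.0, 0.0]
wrist_force: [1.7, 0.2, -3.0]
finger_gap: 0.012
t: 5.75
position: [0.5587, 0.2335, 0.278]
ee_rot: [-0.253, 0.967, -0.0, -0.0]
wrist_force: [0.1, 0.5, -4.4]
finger_gap: 0.0121
t 5.75 travel_cm [-2.00e-02 -1.00e-02  1.71e+01] dr [ 0.0001 -0.0004 -0.0014] pos [0.5587 0.2335 0.278 ] F [ 0.12  0.52 -4.39] gap 0.0121
scene0.png ((542.9359130859375, -205.47882080078125), (198.2188262939453, 210.66099548339844), 79.39061737060547) 0.048887564117312765 1892
side0.png ((535.88525390625, -202.846435546875), (203.26010131835938, 211.6942901611328), 79.27725219726562) 0.050833529901445074 1315
```

View pics/w3.png

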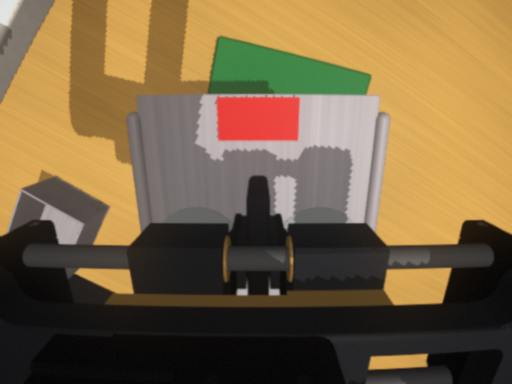

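The plate is held level; the wrist force reads −4.4 N. Next I'll go to a viewing spot beside the scale, with the plate held, to see the locator from the wrist.

```bash
python3 -c "
from h import *
plan([.697,-.233,.43],79.4)"; python3 -m handwheel '{"dr":[[0,0,0.1],[0,0,0.22],[0,0,0.35],[0,0,0.48],[0,0,0.6]],"travel":[[-0.5,-2,-2],[-1.5,-6,-5],[-3,-11,-8],[-4.5,-16,-11],[-6,-21,-13]],"jaw":[1,1,1,1,1]}';python3 -c "
from h import *
plan([.697,-.233,.43],79.4)"
```

```text
t 5.85 travel_cm [ 10.77 -47.45 -15.41] dr [-4.000e-04 -4.100e-03  6.967e-01] pos [0.5579 0.2333 0.276 ] F [-0.69  0.41 -3.99] gap 0.0116
t: 6.48
position: [0.7152, 0.0788, 0.4075]
ee_rot: [0.046, 0.999, 0.0, -0.001]
wrist_force: [0.4, 0.6, -3.8]
finger_gap: 0.0116
t 6.47 travel_cm [ -1.05 -31.22  -2.25] dr [-0.0001 -0.0018  0.0928] pos [0.7152 0.0788 0.4075] F [ 0.39  0.59 -3.83] gap 0.0116
```

```bash
python3 -m handwheel '{"dr":[[0,0,0.05],[0,0,0.09],[0,0,0.093],[0,0,0.093],[0,0,0.093]],"travel":[[0,-4,-2],[-0.5,-9,-2.2],[-0.8,-15,-2.2],[-1,-21,-2.2],[-1,-26,-2.2]],"jaw":[1,1,1,1,1]}';python3 -m handwheel '{"dr":[[0,0,0],[0,0,0],[0,0,0],[0,0,0]],"travel":[[0,-3,0],[0,-5,0],[0,-5,0],[0,-5,0]],"jaw":[1,1,1,1]}';python3 -c "
from h import *
save('wrist','w4.png');plan([.697,-.233,.43],79.4)"
```

```text
t: 7.1
position: [0.7007, -0.1823, 0.4269]
ee_rot: [0.091, 0.996, 0.001, -0.002]
wrist_force: [-0.0, -0.0, -2.9]
finger_gap: 0.0115
t: 7.6
position: [0.6926, -0.2279, 0.4296]
ee_rot: [0.09, 0.996, 0.001, -0.0]
wrist_force: [1.0, -0.2, -3.0]
finger_gap: 0.0112
t 7.65 travel_cm [-0.52 -0.46 -0.01] dr [ 0.0007 -0.0005  0.0054] pos [ 0.6927 -0.2276  0.4299] F [ 0.82  0.35 -4.17] gap 0.012
```

View pics/w4.png

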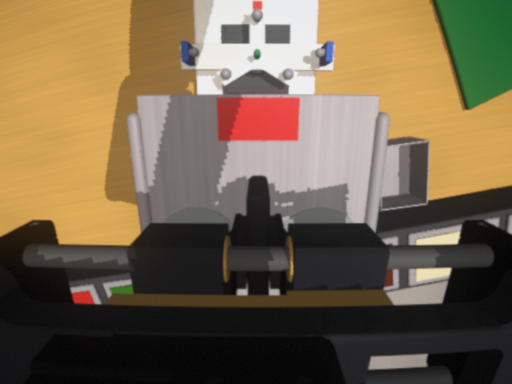

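The wrist view shows all three balls at (257,15), (226,74) and (289,74), the pin at (257,54) and the catches at (190,53) and (325,53). I'll compute their positions.

Run:
```python
from h import *
d=load('w4.png'); P=cloud(d); im=cv2.resize(d['frame'][0:110,160:360],None,fx=4,fy=4,interpolation=2); cv2.imwrite('pics/c_w4.png',im[:,:,::-1])
for nm,(u,v) in dict(red=(257,15),bl=(226,74),br=(289,74),pin=(257,54),cl=(190,53),cr=(325,53)).items():
    w=P[v-7:v+8,u-10:u+11]; zz=w[...,2]; i=np.unravel_index(zz.argmax(),zz.shape); print(nm,'max',w[i].round(4),(u-10+i[1],v-7+i[0]),'at',P[v,u].round(4))
g=(np.abs(P[...,2]-.05)<.006)&(np.indices(P.shape[:2])[0]<95); q=P[g]; print('housing z',np.median(q[:,2]),cv2.minAreaRect(q[:,:2].astype(np.float32)*1000))
q=P[(np.abs(P[...,2]-.09)<.04)&(np.indices(P.shape[:2])[0]<95)&(np.indices(P.shape[:2])[1]>180)&(np.indices(P.shape[:2])[1]<340)]
print(np.histogram(q[:,2],bins=np.arange(.05,.16,.004)))
c,s=np.cos(np.radians(-10.6)),np.sin(np.radians(-10.6))
```

```text
red max [ 0.6178 -0.2139  0.5224] (np.int64(266), np.int64(8)) at [ 0.4957 -0.1925  0.1165]
bl max [ 0.5602 -0.2503  0.1171] (np.int64(225), np.int64(72)) at [ 0.5629 -0.2496  0.1154]
br max [ 0.5812 -0.1648  0.1166] (np.int64(287), np.int64(76)) at [ 0.5789 -0.1614  0.1157]
pin max [ 0.6178 -0.2139  0.5224] (np.int64(254), np.int64(53)) at [ 0.5465 -0.2018  0.1253]
cl max [ 0.6178 -0.2139  0.5224] (np.int64(194), np.int64(47)) at [ 0.5294 -0.2906  0.131 ]
cr max [ 0.6178 -0.2139  0.5224] (np.int64(321), np.int64(49)) at [ 0.562  -0.1112  0.1311]
housing z 0.05030372088451643 ((522.0767822265625, -199.8834686279297), (201.0920867919922, 143.93382263183594), 79.86184692382812)
(array([3015,  933, 1032,    4,    5,    7,    4,    2,   30,   76, 2734,
       1431,   10,   22,   53,  180,  152,   22,   49,   84,    0,    0,
          0,    0,    0,    0,    0]), array([0.05 , 0.054, 0.058, 0.062, 0.066, 0.07 , 0.074, 0.078, 0.082,
       0.086, 0.09 , 0.094, 0.098, 0.102, 0.106, 0.11 , 0.114, 0.118,
       0.122, 0.126, 0.13 , 0.134, 0.138, 0.142, 0.146, 0.15 , 0.154,
       0.158]))
```

View pics/c_w4.png

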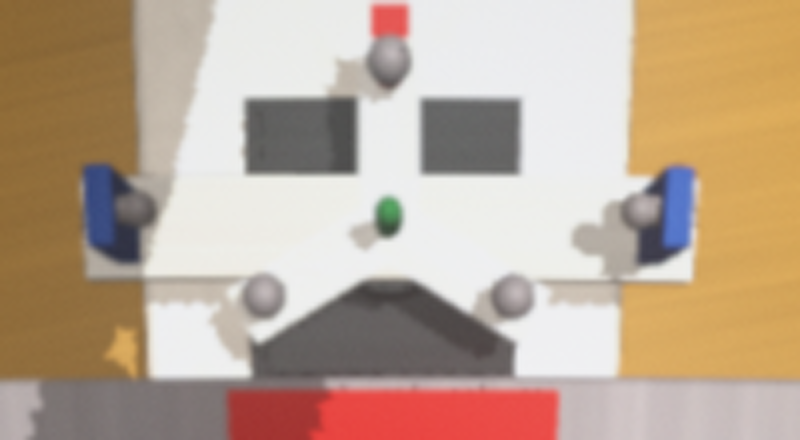

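Run:
```python
from h import *
d=load('w4.png'); P=cloud(d); 
# ball masks by height: 0.104..0.119
I=np.indices(P.shape[:2]); m=(P[...,2]>.105)&(P[...,2]<.1195)&(I[0]<93)&(I[1]>200)&(I[1]<310)
c,l=comps(m,20); cen={}
for i,st,ce in c:
    q=P[l==i]; A=np.c_[2*q,np.ones(len(q))]; s=np.linalg.lstsq(A,(q**2).sum(1),rcond=None)[0]; r=np.sqrt(s[3]+s[:3]@s[:3]); 
    # fixed radius fit
    from scipy.optimize import least_squares
    f=least_squares(lambda x:np.linalg.norm(q-x,axis=1)-.008,q.mean(0)-[0,0,.005],loss='soft_l1',f_scale=.001).x
    print(st,ce,'free',s[:3].round(4),round(r,4),'fix',f.round(4),'ray',onplane(d,[[ce[0],ce[1]]],.11).round(4), 'top',np.percentile(q[:,2],97))
for uv in ([257.2,15.2],[226,74],[288.2,74]): print(onplane(d,[uv],.109).round(4), onplane(d,[uv],.105).round(4))
m=(P[...,2]>.119)&(I[0]<70)&(P[...,2]<.15); c,l=comps(m,5)
for i,st,ce in c: print(st,ce,P[l==i].mean(0).round(4),P[l==i].max(0).round(4))
# held plate: red mark
hsv=cv2.cvtColor(d['frame'],cv2.COLOR_RGB2HSV); m=((hsv[...,0]<6)|(hsv[...,0]>172))&(hsv[...,1]>150)&(I[0]>90)&(I[0]<150)&(I[1]>200)&(I[1]<310)
q=P[m]; Rt=R.from_quat(d['rot']); t=Rt.inv().apply(q-d['pos']); print('redmark tool',t.mean(0).round(4),t.min(0),t.max(0))
m=(np.abs(P[...,2]-d['pos'][2]+.078)<.02)&(hsv[...,1]<60)&(I[0]>90)&(I[0]<220)&(I[1]>160)&(I[1]<350); q=Rt.inv().apply(P[m]-d['pos'])
print('plate plane in tool',np.linalg.lstsq(np.c_[q[:,:2],np.ones(len(q))],q[:,2],rcond=None)[0].round(4))
```

```text
[251, 8, 12, 13, 121] [256.6, 14.2] free [ 0.4926 -0.1926  0.109 ] 0.0074 fix [ 0.4924 -0.1926  0.1081] ray [[ 0.4927 -0.1925  0.11  ]] top 0.11641862344460588
[221, 68, 11, 11, 99] [225.9, 73.3] free [ 0.5616 -0.2502  0.1085] 0.0076 fix [ 0.5616 -0.2503  0.1079] ray [[ 0.5612 -0.25    0.11  ]] top 0.11610989302808092
[283, 69, 11, 11, 98] [287.9, 73.6] free [ 0.5778 -0.1621  0.1087] 0.0074 fix [ 0.5778 -0.1619  0.1078] ray [[ 0.5775 -0.1622  0.11  ]] top 0.11612652718437014
[[ 0.4938 -0.1919  0.109 ]] [[ 0.4926 -0.1917  0.105 ]]
[[ 0.562  -0.2502  0.109 ]] [[ 0.5615 -0.2505  0.105 ]]
[[ 0.5781 -0.1617  0.109 ]] [[ 0.5777 -0.1612  0.105 ]]
[181, 41, 18, 23, 274] [187.7, 51.8] [ 0.5278 -0.293   0.1326] [ 0.5401 -0.2799  0.137 ]
[315, 42, 19, 22, 280] [325.7, 52.4] [ 0.5616 -0.1106  0.1326] [ 0.5753 -0.1     0.1372]
[253, 49, 8, 8, 45] [256.5, 52.6] [ 0.5443 -0.2021  0.1241] [ 0.5483 -0.1968  0.1276]
redmark tool [0.07   0.0003 0.0757] [ 0.05730854 -0.02429201 -0.09267865] [0.08217437 0.02489199 0.07879843]
plate plane in tool [ 0.0102 -0.0004  0.0767]
```

```bash
python3 -c "
from h import *
plan([.5443,-.2016,.245],79.7)"
```

```text
t 7.65 travel_cm [15.06 -0.11 18.5 ] dr [ 0.0007 -0.0005  0.0001] pos [ 0.6927 -0.2276  0.4299] F [ 0.82  0.35 -4.17] gap 0.012
```

```bash
python3 -m handwheel '{"dr":[[0,0,0],[0,0,0],[0,0,0],[0,0,0],[0,0,0]],"travel":[[3,0,0],[8,0,1],[12.5,0,4],[14.7,0,8],[15.06,0,12]],"jaw":[1,1,1,1,1]}';python3 -m handwheel '{"dr":[[0,0,0],[0,0,0],[0,0,0],[0,0,0]],"travel":[[0,0,3],[0,0,5],[0,0,5.5],[0,0,5.5]],"jaw":[1,1,1,1]}';python3 -c "
from h import *
plan([.5443,-.2016,.245],79.7);save('wrist','w5.png');save('side','sd5.png');save('scene','s5.png')
for n,(x,y,w,h) in {'s5.png':(110,110,160,130),'sd5.png':(200,60,160,130)}.items():
    im=cv2.imread('pics/'+n)[y:y+h,x:x+w]; cv2.imwrite('pics/c_'+n,cv2.resize(im,None,fx=4.6,fy=4.6,interpolation=2))
"
```

```text
t: 8.28
position: [0.5434, -0.2003, 0.3103]
ee_rot: [0.09, 0.996, -0.0, 0.001]
wrist_force: [0.4, -0.3, -4.3]
finger_gap: 0.0118
t: 8.78
position: [0.5448, -0.2019, 0.256]
ee_rot: [0.09, 0.996, -0.0, 0.0]
wrist_force: [0.7, 0.0, -3.4]
finger_gap: 0.0119
t 8.78 travel_cm [0.05 0.02 1.1 ] dr [-0.0003  0.001  -0.001 ] pos [ 0.5448 -0.2019  0.256 ] F [ 0.72  0.04 -3.38] gap 0.0119
```

View pics/c_sd5.png

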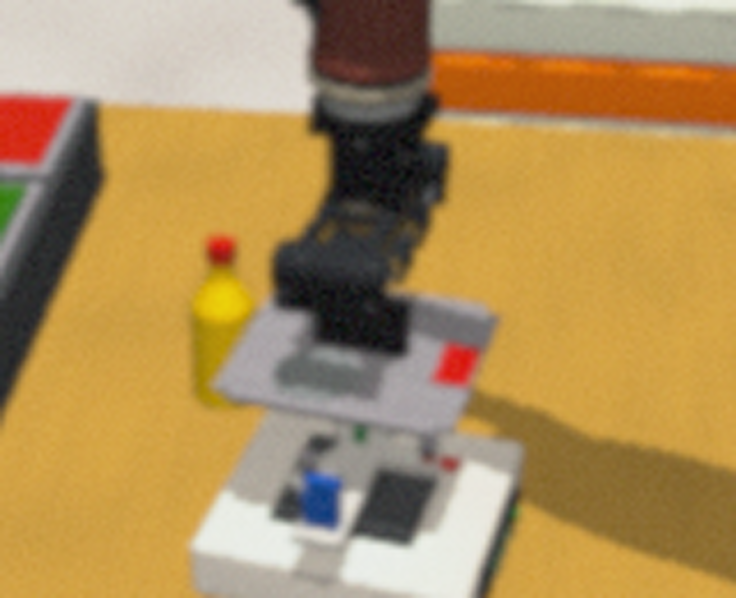

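View pics/c_s5.png

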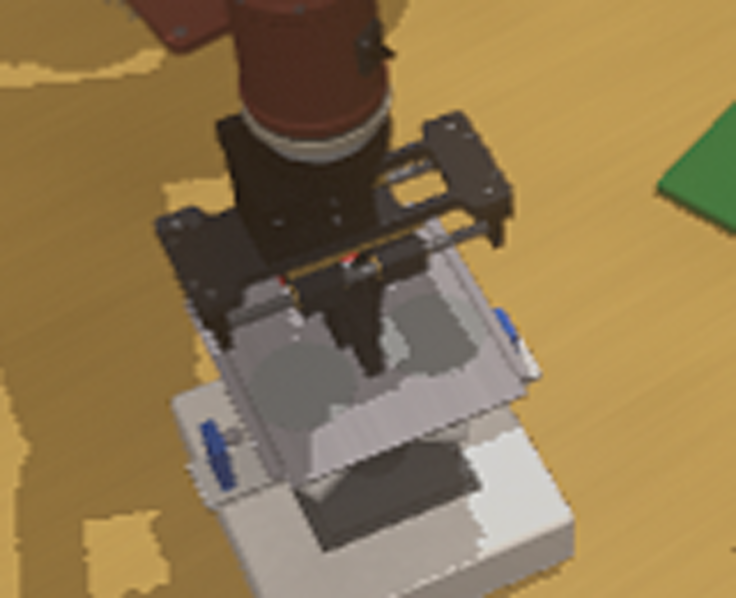

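Both views show the plate held level between the two blue catches with its red mark towards the red ball. I'll go down to just above the expected catch contact, which is TCP z about 0.214.

```bash
python3 -m handwheel '{"dr":[[0,0,0],[0,0,0],[0,0,0],[0,0,0],[0,0,0]],"travel":[[0,0,0.8],[0,0,1.6],[0,0,2.4],[0,0,3],[0,0,3]],"jaw":[1,1,1,1,1]}';python3 -m handwheel '{"dr":[[0,0,0],[0,0,0]],"travel":[[0,0,0],[0,0,0]],"jaw":[1,1]}'; python3 -c "
from h import *
plan([.5443,-.2016,.2023],79.7)"
```

```text
t: 9.55
position: [0.5438, -0.2017, 0.2243]
ee_rot: [0.091, 0.996, 0.0, -0.001]
wrist_force: [0.1, 0.2, -3.8]
finger_gap: 0.0114
t: 9.8
position: [0.5444, -0.2021, 0.2257]
ee_rot: [0.091, 0.996, -0.0, 0.0]
wrist_force: [0.6, -0.1, -3.2]
finger_gap: 0.0114
t 9.8 travel_cm [0.02 0.04 2.34] dr [-0.0003  0.0008 -0.0015] pos [ 0.5444 -0.2021  0.2257] F [ 0.62 -0.13 -3.2 ] gap 0.0114
```

```bash
python3 -m handwheel '{"dr":[[0,0,0],[0,0,0],[0,0,0],[0,0,0],[0,0,0]],"travel":[[0,0,0.2],[0,0.03,0.4],[0,0.03,0.6],[0,0.03,0.7],[0,0.03,0.7]],"jaw":[1,1,1,1,1]}';python3 -m handwheel '{"dr":[[0,0,0],[0,0,0]],"travel":[[0,0,0.1],[0,0,0.1]],"jaw":[1,1]}';python3 -m handwheel '{"dr":[[0,0,0],[0,0,0]],"travel":[[0,0,0.1],[0,0,0.1]],"jaw":[1,1]}';python3 -m handwheel '{"dr":[[0,0,0],[0,0,0]],"travel":[[0,0,0.1],[0,0,0.1]],"jaw":[1,1]}'
```

```text
t: 10.42
position: [0.5442, -0.2016, 0.2181]
ee_rot: [0.091, 0.996, 0.0, -0.0]
wrist_force: [-0.1, 0.0, -3.5]
finger_gap: 0.0116
t: 10.68
position: [0.5442, -0.2017, 0.2172]
ee_rot: [0.091, 0.996, -0.0, -0.0]
wrist_force: [0.6, 0.2, -4.0]
finger_gap: 0.0119
t: 10.92
position: [0.5442, -0.2016, 0.2161]
ee_rot: [0.091, 0.996, 0.0, -0.0]
wrist_force: [-0.0, -0.7, -3.9]
finger_gap: 0.0121
t: 11.18
position: [0.5442, -0.2016, 0.2151]
ee_rot: [0.091, 0.996, 0.0, -0.0]
wrist_force: [0.4, 0.0, -4.7]
finger_gap: 0.0115
```

```bash
for i in 1; do python3 -m handwheel '{"dr":[[0,0,0],[0,0,0]],"travel":[[0,0,0.1],[0,0,0.1]],"jaw":[1,1]}';python3 -m handwheel '{"dr":[[0,0,0],[0,0,0]],"travel":[[0,0,0.1],[0,0,0.1]],"jaw":[1,1]}';python3 -m handwheel '{"dr":[[0,0,0],[0,0,0]],"travel":[[0,0,0.1],[0,0,0.1]],"jaw":[1,1]}'; done
```

```text
t: 11.42
position: [0.5443, -0.2018, 0.2144]
ee_rot: [0.091, 0.996, -0.0, 0.0]
wrist_force: [-0.4, -0.7, -3.8]
finger_gap: 0.012
t: 11.68
position: [0.5446, -0.2019, 0.2139]
ee_rot: [0.091, 0.996, -0.0, 0.001]
wrist_force: [-1.0, -0.9, 1.0]
finger_gap: 0.0118
t: 11.92
position: [0.5448, -0.202, 0.2136]
ee_rot: [0.091, 0.996, -0.0, 0.001]
wrist_force: [-1.6, 0.2, 5.1]
finger_gap: 0.0116
```

Contact came at z≈0.214, as predicted. I'll continue in small steps and drift with the side force.

```bash
python3 -m handwheel '{"dr":[[0,0,0],[0,0,0]],"travel":[[0.05,0,0.05],[0.05,0,0.05]],"jaw":[1,1]}';python3 -c "
from h import *
o=arm.get_obs();print(o['torque'],R.from_quat(o['ee_rot']).inv().apply(o['wrist_force']).round(2))"
```

```text
t: 12.18
position: [0.5447, -0.202, 0.2136]
ee_rot: [0.091, 0.996, -0.001, 0.001]
wrist_force: [-0.5, -0.1, 7.5]
finger_gap: 0.0117
[ 0.07800926  0.21737392 -0.08314651] [ 0.44 -0.14 -7.47]
```

```bash
python3 -m handwheel '{"dr":[[0,0,0],[0,0,0]],"travel":[[0,0,0.05],[0,0,0.05]],"jaw":[1,1]}';python3 -c "
from h import *
o=arm.get_obs();print(o['torque'],R.from_quat(o['ee_rot']).inv().apply(o['wrist_force']).round(2))"
```

```text
t: 12.42
position: [0.5448, -0.2021, 0.2135]
ee_rot: [0.091, 0.996, -0.001, 0.002]
wrist_force: [-1.1, 0.8, 7.9]
finger_gap: 0.012
[ 0.12809797  0.34370622 -0.02906131] [ 1.24  0.54 -7.95]
```

```bash
python3 -m handwheel '{"dr":[[0,0,0],[0,0,0]],"travel":[[0.05,0,0.05],[0.05,0,0.05]],"jaw":[1,1]}';python3 -c "
from h import *
o=arm.get_obs();print(o['torque'],R.from_quat(o['ee_rot']).inv().apply(o['wrist_force']).round(2))"
```

```text
t: 12.68
position: [0.5447, -0.2021, 0.2134]
ee_rot: [0.091, 0.996, -0.001, 0.002]
wrist_force: [-1.0, 1.0, 8.8]
finger_gap: 0.012
[ 0.0780713   0.19313944 -0.03490162] [ 1.13  0.74 -8.82]
```

Run:
```python
from h import *
for n,(x,y,w,h) in {'scene':(110,110,160,130),'side':(200,60,160,130)}.items():
    save(n,n+'6.png')
    im=cv2.imread(f'pics/{n}6.png')[y:y+h,x:x+w]; cv2.imwrite(f'pics/c_{n}6.png',cv2.resize(im,None,fx=4.6,fy=4.6,interpolation=2))
o=arm.get_obs(); print(o['wrist_force'],o['position'])
```

```text
[-0.95204884 -0.06769946  8.49374652] [ 0.54465116 -0.20215355  0.21337259]
```

View pics/c_scene6.png

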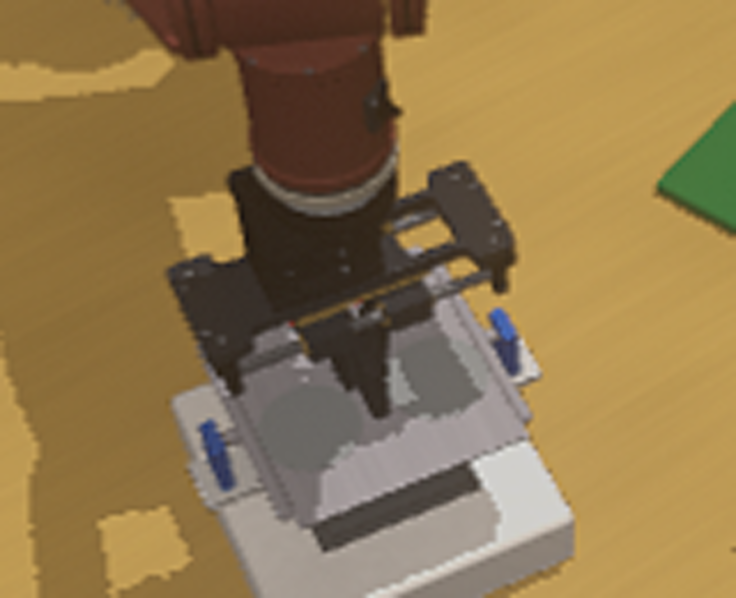

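View pics/c_side6.png

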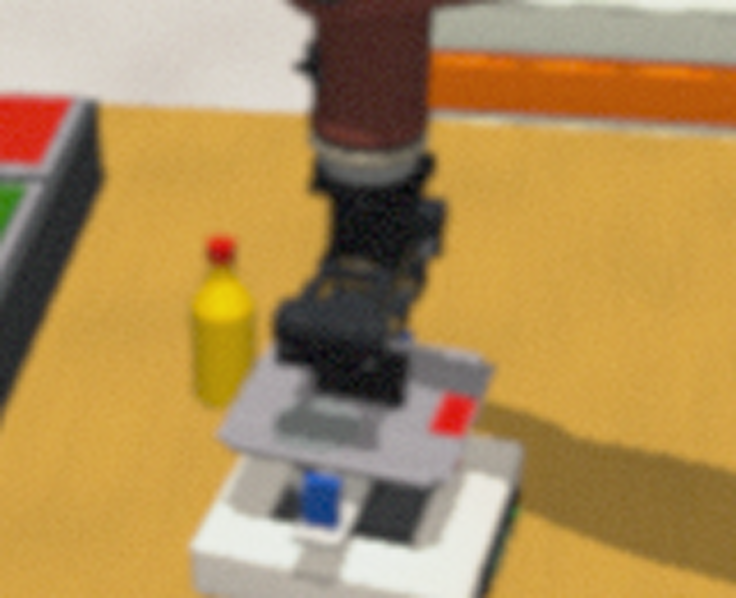

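Both views show the rods resting on the two catch noses with the plate level. I'll keep pressing gently.

```bash
python3 -m handwheel '{"dr":[[0,0,0],[0,0,0]],"travel":[[0,0,0.05],[0,0,0.05]],"jaw":[1,1]}'
```

```text
t: 13.02
position: [0.5448, -0.2022, 0.2129]
ee_rot: [0.091, 0.996, -0.001, 0.002]
wrist_force: [-0.3, -0.1, 8.2]
finger_gap: 0.0119
```

```bash
python3 -m handwheel '{"dr":[[0,0,0],[0,0,0]],"travel":[[0,0,0.05],[0,0,0.05]],"jaw":[1,1]}'
```

```text
t: 13.28
position: [0.5449, -0.2022, 0.2123]
ee_rot: [0.091, 0.996, -0.001, 0.003]
wrist_force: [0.9, 0.7, 7.0]
finger_gap: 0.0123
```

```bash
python3 -m handwheel '{"dr":[[0,0,0],[0,0,0]],"travel":[[0,0,0.06],[0,0,0.06]],"jaw":[1,1]}'
```

```text
t: 13.52
position: [0.5449, -0.2021, 0.2114]
ee_rot: [0.091, 0.996, -0.001, 0.002]
wrist_force: [1.3, 0.5, 7.1]
finger_gap: 0.0116
```

```bash
python3 -m handwheel '{"dr":[[0,0,0],[0,0,0]],"travel":[[0,0,0.06],[0,0,0.06]],"jaw":[1,1]}'
```

```text
t: 13.78
position: [0.5447, -0.202, 0.2104]
ee_rot: [0.091, 0.996, -0.001, 0.002]
wrist_force: [1.2, -0.9, 4.9]
finger_gap: 0.0117
```

```bash
python3 -m handwheel '{"dr":[[0,0,0],[0,0,0]],"travel":[[0,0,0.06],[0,0,0.06]],"jaw":[1,1]}'; python3 -c "
from h import *
plan([.5443,-.2016,.2023],79.7);o=arm.get_obs();print(o['torque'])"
```

```text
t: 14.02
position: [0.5433, -0.2015, 0.2078]
ee_rot: [0.091, 0.996, -0.0, 0.0]
wrist_force: [1.0, -1.1, 0.4]
finger_gap: 0.0116
t 14.03 travel_cm [-0.1   0.    0.55] dr [-0.      0.0003 -0.0016] pos [ 0.5433 -0.2015  0.2078] F [ 0.96 -1.09  0.37] gap 0.0116
[-0.11713773 -0.29821606 -0.03748932]
```

```bash
python3 -m handwheel '{"dr":[[0,0,0],[0,0,0]],"travel":[[-0.08,0,0.08],[-0.08,0,0.08]],"jaw":[1,1]}'
```

```text
t: 14.28
position: [0.5434, -0.2013, 0.2057]
ee_rot: [0.091, 0.996, 0.0, -0.001]
wrist_force: [1.5, -0.8, -4.9]
finger_gap: 0.0121
```

```bash
python3 -m handwheel '{"dr":[[0,0,0],[0,0,0]],"travel":[[0,0,0.08],[0,0,0.08]],"jaw":[1,1]}'
```

```text
t: 14.52
position: [0.5434, -0.2013, 0.2053]
ee_rot: [0.091, 0.996, 0.0, -0.001]
wrist_force: [-0.4, -0.8, -5.0]
finger_gap: 0.0121
```

```bash
python3 -m handwheel '{"dr":[[0,0,0],[0,0,0]],"travel":[[0,0,0.08],[0,0,0.08]],"jaw":[1,1]}'; python3 -c "
from h import *
plan([.5443,-.2016,.2023],79.7);o=arm.get_obs();print(o['torque'])"
```

```text
t: 14.78
position: [0.5437, -0.2014, 0.205]
ee_rot: [0.091, 0.996, 0.0, -0.001]
wrist_force: [-0.5, 0.3, -5.3]
finger_gap: 0.0116
t 14.78 travel_cm [-0.07 -0.    0.27] dr [ 0.0003 -0.0012 -0.0015] pos [ 0.5437 -0.2014  0.205 ] F [-0.52  0.31 -5.3 ] gap 0.0116
[-0.12206845  0.17048953 -0.0070182 ]
```

```bash
python3 -m handwheel '{"dr":[[0,0,0],[0,0,0]],"travel":[[0,0,0.06],[0,0,0.06]],"jaw":[1,1]}'
```

```text
t: 15.02
position: [0.5439, -0.2015, 0.2047]
ee_rot: [0.091, 0.996, 0.0, -0.0]
wrist_force: [-1.4, -0.9, -4.5]
finger_gap: 0.0119
```

```bash
python3 -m handwheel '{"dr":[[0,0,0],[0,0,0]],"travel":[[0,0,0.06],[0,0,0.06]],"jaw":[1,1]}'; python3 -c "
from h import *
plan([.5443,-.2016,.2023],79.7);o=arm.get_obs();print(o['torque'])"
```

```text
t: 15.28
position: [0.5441, -0.2016, 0.2043]
ee_rot: [0.091, 0.996, -0.0, 0.0]
wrist_force: [-0.3, -0.0, -4.5]
finger_gap: 0.0115
t 15.28 travel_cm [-0.02  0.    0.2 ] dr [ 0.      0.0003 -0.0015] pos [ 0.5441 -0.2016  0.2043] F [-0.25 -0.   -4.54] gap 0.0115
[-0.03937386  0.09163009  0.02869617]
```

Run:
```python
from h import *
for n,(x,y,w,h) in {'scene':(110,110,160,130),'side':(200,60,160,130)}.items():
    save(n,n+'7.png')
    im=cv2.imread(f'pics/{n}7.png')[y:y+h,x:x+w]; cv2.imwrite(f'pics/c_{n}7.png',cv2.resize(im,None,fx=4.6,fy=4.6,interpolation=2))
save('wrist','w7.png')
def meas(fn):
    d=load(fn);P=cloud(d);I=np.indices(P.shape[:2]);hsv=cv2.cvtColor(d['frame'],cv2.COLOR_RGB2HSV)
    Rt=R.from_quat(d['rot'])
    m=((hsv[...,0]<6)|(hsv[...,0]>172))&(hsv[...,1]>150)&(I[0]>90)&(I[0]<150)&(I[1]>200)&(I[1]<310)
    print(fn,d['pos'].round(4),'red world',np.median(P[m],0).round(4),'tool',np.median(Rt.inv().apply(P[m]-d['pos']),0).round(4), cv2.minAreaRect(np.argwhere(m)[:,::-1].astype(np.float32)))
    m=(np.abs(P[...,2]-d['pos'][2]+.077)<.012)&(hsv[...,1]<60)&(I[0]>95)&(I[0]<220)&(I[1]>150)&(I[1]<370); q=P[m]
    print(' plane world',np.linalg.lstsq(np.c_[q[:,:2]-d['pos'][:2],np.ones(len(q))],q[:,2],rcond=None)[0].round(4))
for f in ['w3.png','w4.png','w5.png','w7.png']: meas(f)
```

```text
w3.png [0.5581 0.2334 0.2766] red world [0.497  0.1988 0.2007] tool [ 0.0702 -0.0001  0.0761] ((257.5, 118.0), (42.0, 81.0), 90.0)
 plane world [-0.0003  0.001   0.1996]
w4.png [ 0.6926 -0.2279  0.4296] red world [ 0.6236 -0.2148  0.3534] tool [0.0703 0.0005 0.0763] ((258.0, 118.5), (41.0, 80.0), 90.0)
 plane world [0.0044 0.0005 0.3526]
w5.png [ 0.5448 -0.2019  0.256 ] red world [ 0.4759 -0.1889  0.1796] tool [0.0703 0.0005 0.0763] ((258.0, 118.5), (41.0, 80.0), 90.0)
 plane world [ 0.007  -0.0011  0.1791]
w7.png [ 0.5442 -0.2016  0.2043] red world [ 0.4752 -0.1886  0.128 ] tool [0.0703 0.0005 0.0763] ((258.0, 118.5), (41.0, 80.0), 90.0)
 plane world [ 0.0059 -0.001   0.1273]
```

View pics/c_scene7.png

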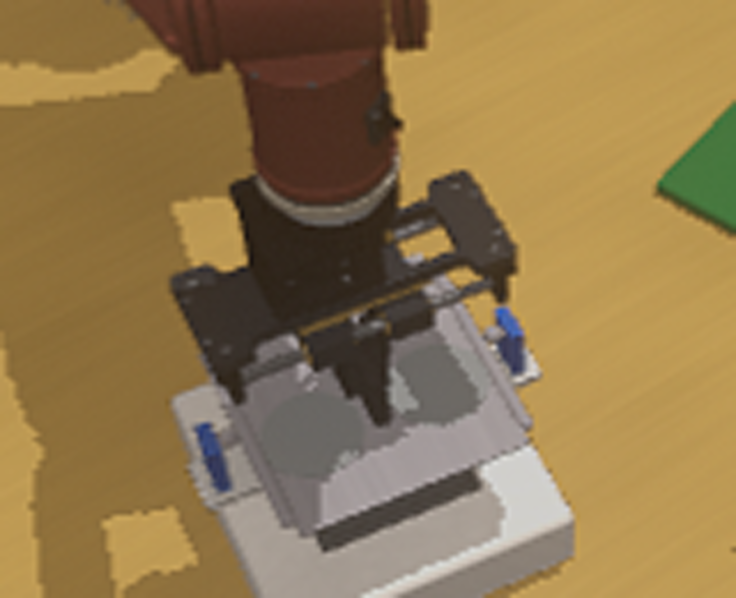

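View pics/w7.png

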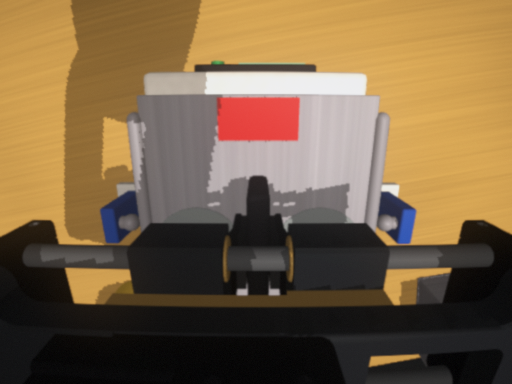

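The plate hasn't slipped in the grip; its top is at 0.128, which is roughly 2 mm above home. Continuing.

```bash
python3 -m handwheel '{"dr":[[0,0,0],[0,0,0]],"travel":[[0,0,0.06],[0,0,0.06]],"jaw":[1,1]}'
```

```text
t: 15.68
position: [0.5442, -0.2017, 0.2038]
ee_rot: [0.091, 0.996, -0.0, 0.0]
wrist_force: [0.7, -0.6, -5.2]
finger_gap: 0.0117
```

```bash
python3 -m handwheel '{"dr":[[0,0,0],[0,0,0]],"travel":[[0,0,0.06],[0,0,0.06]],"jaw":[1,1]}'
```

```text
t: 15.92
position: [0.5441, -0.2016, 0.203]
ee_rot: [0.091, 0.996, -0.0, 0.0]
wrist_force: [0.9, -0.6, -5.6]
finger_gap: 0.0121
```

```bash
python3 -m handwheel '{"dr":[[0,0,0],[0,0,0]],"travel":[[0,0,0.06],[0,0,0.06]],"jaw":[1,1]}'; python3 -c "
from h import *
plan([.5443,-.2016,.2023],79.7);o=arm.get_obs();print(o['torque'])"
```

```text
t: 16.18
position: [0.544, -0.2016, 0.2023]
ee_rot: [0.091, 0.996, -0.0, -0.0]
wrist_force: [1.2, -1.0, -5.5]
finger_gap: 0.0115
t 16.18 travel_cm [-0.03  0.01 -0.  ] dr [-0.0001 -0.0002 -0.0015] pos [ 0.544  -0.2016  0.2023] F [ 1.15 -1.02 -5.51] gap 0.0115
[-0.27890403 -0.20553919  0.011818  ]
```

```bash
python3 -m handwheel '{"dr":[[0,0,0],[0,0,0]],"travel":[[-0.02,-0.02,0.06],[-0.02,-0.02,0.06]],"jaw":[1,1]}'
```

```text
t: 16.42
position: [0.544, -0.2018, 0.202]
ee_rot: [0.091, 0.996, 0.0, -0.0]
wrist_force: [-0.8, 0.0, -2.8]
finger_gap: 0.0119
```

```bash
python3 -m handwheel '{"dr":[[0,0,0],[0,0,0]],"travel":[[0,0,0.06],[0,0,0.06]],"jaw":[1,1]}'
```

```text
t: 16.68
position: [0.544, -0.2018, 0.2019]
ee_rot: [0.091, 0.996, -0.0, -0.0]
wrist_force: [-4.5, 0.8, 2.4]
finger_gap: 0.012
```

```bash
python3 -m handwheel '{"dr":[[0,0,0],[0,0,0]],"travel":[[0,0,0.06],[0,0,0.06]],"jaw":[1,1]}'; python3 -c "
from h import *
plan([.5443,-.2016,.2023],79.7);o=arm.get_obs();print(o['torque'])"
```

```text
t: 16.92
position: [0.5441, -0.2019, 0.2018]
ee_rot: [0.09, 0.996, -0.0, -0.0]
wrist_force: [-6.5, 1.3, 6.6]
finger_gap: 0.0119
t 16.93 travel_cm [-0.02  0.03 -0.05] dr [-0.0002 -0.0003 -0.0015] pos [ 0.5441 -0.2019  0.2018] F [-6.5   1.3   6.61] gap 0.0119
[ 0.28926707  1.20152609 -0.01171914]
```

Firm contact, with a −x side force from the balls. I'll ease the push and shift towards −x.

```bash
python3 -m handwheel '{"dr":[[0,0,0],[0,0,0]],"travel":[[0.05,0,-0.06],[0.08,0,-0.06]],"jaw":[1,1]}'; python3 -c "
from h import *
o=arm.get_obs();print(o['torque'],o['position'])"
```

```text
t: 17.18
position: [0.5438, -0.2018, 0.2018]
ee_rot: [0.091, 0.996, -0.0, 0.001]
wrist_force: [-1.6, 0.2, 3.0]
finger_gap: 0.012
[ 0.14842774  0.42564068 -0.0310617 ] [ 0.54380505 -0.20184099  0.20181511]
```

```bash
python3 -m handwheel '{"dr":[[0,0,0],[0,0,0]],"travel":[[0,0,0],[0,0,0]],"jaw":[1,1]}'; python3 -c "
from h import *
o=arm.get_obs();print(o['torque'],o['position'])"
```

```text
t: 17.42
position: [0.5438, -0.2018, 0.2018]
ee_rot: [0.09, 0.996, -0.0, 0.001]
wrist_force: [-1.1, 0.5, 3.1]
finger_gap: 0.0116
[0.17820209 0.45718789 0.01914029] [ 0.54382354 -0.20181376  0.20177302]
```

```bash
python3 -m handwheel '{"dr":[[0,0,0],[0,0,0]],"travel":[[0.03,0,0.07],[0.03,0,0.07]],"jaw":[1,1]}'; python3 -c "
from h import *
o=arm.get_obs();print(o['torque'],o['position'])"
```

```text
t: 17.68
position: [0.5437, -0.2018, 0.2016]
ee_rot: [0.091, 0.996, -0.0, 0.001]
wrist_force: [-2.4, 0.9, 6.1]
finger_gap: 0.0114
[2.04025606e-01 5.18783712e-01 4.07985542e-04] [ 0.54368834 -0.20183545  0.20163233]
```

Run:
```python
from h import *
d,o=save('wrist','w8.png'); save('side','side8.png'); save('scene','scene8.png')
print(o['wrist_force'],o['position'],o['torque'])
```

```text
[-2.39293457  0.89086891  6.11821812] [ 0.54368834 -0.20183545  0.20163233] [2.04025606e-01 5.18783712e-01 4.07985542e-04]
```

View pics/w8.png

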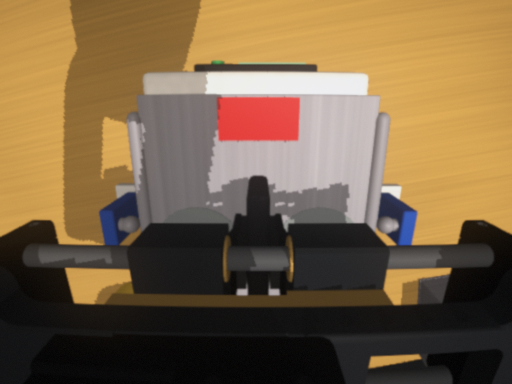

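Firm contact at z≈0.2017 agrees with the optically predicted home, and the noses sit over the rods. I'll unload the arm, then open the jaws.

```bash
python3 -m handwheel '{"dr":[[0,0,0],[0,0,0],[0,0,0]],"travel":[[0.03,0,-0.08],[0.03,0,-0.08],[0.03,0,-0.08]],"jaw":[1,1,1]}'; python3 -c "
from h import *
o=arm.get_obs();print(o['torque'],o['position'])"
```

```text
t: 18.2
position: [0.5434, -0.2018, 0.2017]
ee_rot: [0.091, 0.996, -0.0, 0.001]
wrist_force: [2.6, -1.0, 1.4]
finger_gap: 0.0121
[ 0.0014946  -0.38393254 -0.02368152] [ 0.54341718 -0.20177204  0.20170845]
```

```bash
python3 -m handwheel '{"dr":[[0,0,0],[0,0,0]],"travel":[[-0.03,0,-0.02],[-0.03,0,-0.02]],"jaw":[1,1]}'; python3 -m handwheel '{"dr":[[0,0,0],[0,0,0],[0,0,0],[0,0,0],[0,0,0]],"travel":[[0,0,0],[0,0,0],[0,0,0],[0,0,0],[0,0,0]],"jaw":[0.5,0.2,0,0,0]}'
```

```text
t: 18.45
position: [0.5434, -0.2018, 0.2017]
ee_rot: [0.091, 0.996, -0.0, 0.0]
wrist_force: [3.5, -0.3, 0.2]
finger_gap: 0.0117
t: 19.08
position: [0.5431, -0.2016, 0.2016]
ee_rot: [0.091, 0.996, 0.0, -0.0]
wrist_force: [0.7, 0.0, -0.3]
finger_gap: 0.0425
```

```bash
python3 -m handwheel '{"dr":[[0,0,0],[0,0,0],[0,0,0],[0,0,0],[0,0,0]],"travel":[[0,0,-1],[0,0,-3],[0,0,-6],[0,0,-9],[-2,0,-12]],"jaw":[-0.2,-0.3,-0.3,-0.3,-0.3]}';python3 -m handwheel '{"dr":[[0,0,0],[0,0,0],[0,0,0]],"travel":[[-3,0,0],[-3,0,0],[-3,0,0]],"jaw":[0,0,0]}'
cat > chk.py <<'E'
from h import *
import sys
k=sys.argv[1]
for n,(x,y,w,h) in {'scene':(110,130,160,130),'side':(200,100,160,130)}.items():
    save(n,n+k+'.png')
    im=cv2.imread(f'pics/{n}{k}.png')[y:y+h,x:x+w]; cv2.imwrite(f'pics/c_{n}{k}.png',cv2.resize(im,None,fx=4.6,fy=4.6,interpolation=2))
save('wrist','w'+k+'.png'); d=load('w'+k+'.png');P=cloud(d);I=np.indices(P.shape[:2]);hsv=cv2.cvtColor(d['frame'],cv2.COLOR_RGB2HSV);Rt=R.from_quat(d['rot'])
print(d['pos'])
m=(P[...,2]>.118)&(P[...,2]<.131)&(I[0]<200)&(hsv[...,1]<70); c,l=comps(m,1500)
for i,st,ce in c:
    q=P[l==i]; a=np.linalg.lstsq(np.c_[q[:,:2]-[.5438,-.2018],np.ones(len(q))],q[:,2],rcond=None)[0]
    print('plate',st,'slope',a[:2].round(4),'z',a[2].round(4),cv2.minAreaRect(q[:,:2].astype(np.float32)*1000))
m=(P[...,2]>.16)&(P[...,2]<.18)&(I[0]<210); c,l=comps(m,60)
for i,st,ce in c: q=P[l==i]; print('fin',st,cv2.minAreaRect(q[:,:2].astype(np.float32)*1000),np.median(q[:,2]))
m=((hsv[...,0]<6)|(hsv[...,0]>172))&(hsv[...,1]>150)&(P[...,2]>.1)&(I[0]<200); print('red',np.median(P[m],0).round(4),m.sum())
m=(hsv[...,0]>100)&(hsv[...,0]<130)&(hsv[...,1]>100)&(P[...,2]>.08)&(I[0]<215); c,l=comps(m,20)
for i,st,ce in c: print('blue',st,ce,P[l==i].mean(0).round(4),P[l==i].max(0).round(4))
E
python3 chk.py 9
```

```text
t: 19.7
position: [0.5627, -0.2053, 0.3249]
ee_rot: [0.091, 0.996, -0.0, 0.001]
wrist_force: [0.0, -0.6, -0.1]
finger_gap: 0.0565
t: 20.08
position: [0.5919, -0.2105, 0.3221]
ee_rot: [0.09, 0.996, -0.0, -0.0]
wrist_force: [0.5, -0.3, -0.6]
finger_gap: 0.0444
[ 0.5916502  -0.21050434  0.32177948]
plate [168, 50, 187, 150, 20656] slope [ 0.0013 -0.0004] z 0.125 ((538.7417602539062, -196.87783813476562), (197.19784545898438, 157.7415008544922), 79.6750259399414)
fin [251, 100, 14, 76, 995] ((543.3097534179688, -201.6223602294922), (11.794843673706055, 68.14643859863281), 79.22614288330078) 0.16915021068356667
red [ 0.4748 -0.1891  0.1256] 1253
blue [158, 124, 10, 24, 195] [162.7, 135.1] [ 0.525  -0.2977  0.1363] [ 0.5376 -0.1964  0.4145]
blue [348, 124, 10, 24, 201] [352.5, 135.5] [ 0.5607 -0.105   0.1363] [ 0.5733 -0.0989  0.4145]
```

View pics/w9.png

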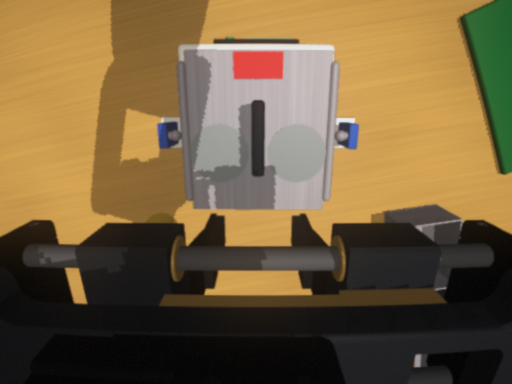

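View pics/c_side9.png

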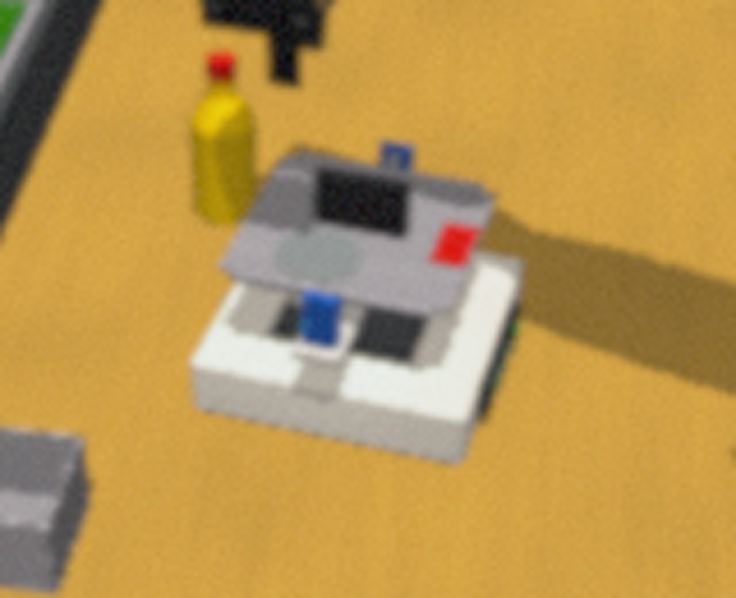

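Run:
```python
from h import *
for f in ['w4.png','w9.png']:
    d=load(f);P=cloud(d);hsv=cv2.cvtColor(d['frame'],cv2.COLOR_RGB2HSV);I=np.indices(P.shape[:2])
    m=(hsv[...,0]>100)&(hsv[...,0]<130)&(hsv[...,1]>100)&(P[...,2]>.132)&(P[...,2]<.145)&(I[0]<215); c,l=comps(m,10); C=[]
    for i,st,ce in c: C.append(np.median(P[l==i],0)); print(f,st,C[-1].round(4))
    if len(C)==2: print('sep mm',np.linalg.norm(C[0]-C[1])*1000)
```

```text
w4.png [182, 42, 7, 20, 119] [ 0.5274 -0.2963  0.1351]
w4.png [325, 42, 8, 20, 127] [ 0.5613 -0.107   0.1348]
sep mm 192.35012140139548
w9.png [158, 124, 10, 24, 194] [ 0.5247 -0.2983  0.135 ]
w9.png [348, 124, 10, 24, 199] [ 0.5609 -0.1048  0.135 ]
sep mm 196.889047349955
```

View pics/c_scene9.png

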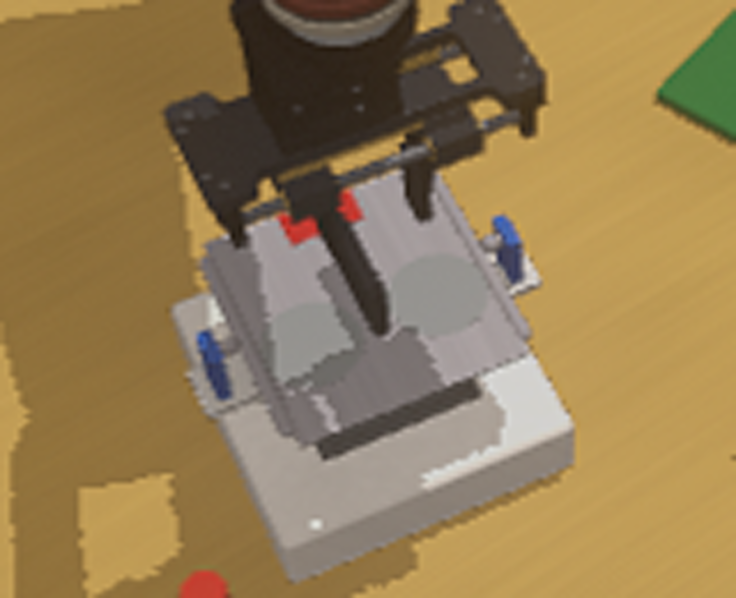

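```bash
python3 -c "
from h import *
o=arm.get_obs();print(o['t'],o['wrist_force'],o['joint_vel'].round(3));print(arm.job_done())"
```

```text
20.225 [-0.05320419  1.07873239  0.22940987] [-0.003  0.    -0.001 -0.001 -0.001  0.001]
the job is handed in; nothing more can be done
None
```

I put the plate back on the scale's three balls, pressed it past both catches, let go and backed off. I handed the job in at 20.2 s. I gripped it by the fin, and the red mark is on the red-ball side.

**Force:** The highest push I read was about 9 N while passing the catches. It was about 7 N down plus 6.5 N sideways (around 9 N together) when the plate first met the balls, and I eased that off by shifting the plate slightly. I only saw the force at the end of each small step, so brief peaks in between weren't seen.

**Last checks:**
- **Height:** the plate's top is at 0.125 m. The ball positions in the wrist camera predicted 0.1256 m for fully home, so this agrees within calibration.
- **Level:** the slope is 0.0013 or less.
- **Catches:** both noses sit over the rods. They are spread 4.5 mm further apart than with no plate, or about 2.3 mm each, inside the 2–3 mm expected for home.
- **Robot:** the gripper was about 12 cm above the grip height and touching nothing.

**Small differences and gaps:**
- The fin's angle reads about 0.4° off the angle I measured for the locator, which is within measurement error.
- I could not read the seat pin directly, so "fully home" rests on the plate height, the level, the catch spread and the firm contact felt.
- I moved nothing else on the counter on purpose, but did not measure the other objects again at the end.

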